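# Open the die case onto its locking stay, then fold the stay and shut it

### The arm

A 6-joint arm with a two-finger parallel gripper is mounted at the origin on a cart in front of the work surface, level with it; the furniture and walls round the work are solid. World frame = base frame: x ahead of the robot, y to its left, z up, the work surface at z = 0. Lengths are in mm, angles in rad, forces in N, time in s.
With the tool pointing down it reaches from about 275 to 750 mm from the base axis. Payload 10.2 kg.
Tool frame: the origin (TCP) lies on the centre line of the jaws, within the pads' length; the fingertips stand 25 mm ahead of it and the grasp point (between the pads) lies 6 mm ahead of it; z points along the fingers, y is the line along which they close (so a half turn about z gives the same grasp; the last joint's range is limited). The gripper opens to 88 mm and grips with 3 to 60 N. Pads are 18 mm wide; open, the fingers measure 123 mm over their backs; the gripper's body (75 mm by 187 mm) begins 45 mm behind the grasp point.
Start: joints at [0.926, 0.313, 1.498, -0, 1.331, -0.223], TCP at [214.95, 478.986, 263.72] pointing down, gripper open.
Joint ranges: [-2.94, 2.94], [-0.97, 2.17], [0.19, 2.56], [-1.23, 4.37], [0.02, 3.11], [-2.88, 2.88]. Speed limits (rad/s): [2.39, 2.39, 3.01, 3.14, 3.14, 3.14].

### API

Orientations are given as a unit quaternion [x, y, z, w].
In Python, from bench import ctrl, read_camera, camera_params gives the robot as it stands.
- The arm moves only by the tool drive_tool, never from a script. Its argument "steps" is text: rows parted by semicolons, each of 7 numbers parted by spaces: the turn, a rotation vector about the tool's x, y, z in degrees, then the shift along the tool's x, y, z in mm, then the opening, from 0 (shut) to 1 (fully open). In form: wx wy wz x y z grip; .... A call has 1 to 12 rows; each row shifts and turns the commanded pose from where the row before left it, along the tool's axes as they then stand; what a row does not reach is not made up. A row lasts 1/8 s, in which the tool goes at most 62.5 mm and 10.7 degrees, less where a joint would pass 70% of its speed; a pose out of reach is approached as far as the arm can. A call is refused whole if a number of a shift passes 62.5 or a number of a turn 10.7, either way. A call with a gripper value outside its range is refused whole. The fingers move at their own pace and stop on an object; the grip force is fixed at half the most. Time passes only in rows, so rows that do not move let the fingers close. It gives the time, the measured TCP pose, the force, the opening and the grip force at its end, in the units of the state.
- ctrl.observe(): the state, without advancing time (a new reading comes with each control period).
- read_camera(name): name is "scene" or "top" or "wrist"; returns (picture, depth): 400x640x3 uint8, red, green, blue; 400x640 float32, mm along the optical axis (not along the pixel's ray), 0 where there is no reading.
- camera_params(name): a dict with "K" (3x3 intrinsics, pixels), "rvec" (rotation vector, rad) and "tvec" (3), from world to camera coordinates, as OpenCV has them; the wrist camera has in their place "T_tool_cam" (4x4, takes a point from camera to tool coordinates, whose origin is the TCP and whose axes are the flange's). Camera axes: x right, y down, z forward; pixel columns grow to the right and rows downward; lengths in mm; the calibration is good to about 2 mm. A picture is of the moment at which its call begins: read the wrist's pose just before it. camera_params takes no time and is no camera call.
- ctrl.close_job(): hands the job in; it is judged then, once.
The state is a dict: "time_s": time; "joint_positions": joint angles; "joint_velocities": joint speeds; "tau": joint torques, N m; "eef_pos": TCP position; "ee_rot": TCP orientation; "ft_force": force on the tool from outside, world axes, zero at the start; "torque": the same for the moment, N m; "finger_gap": finger opening in mm; "finger_force": force on a finger pad.
Only numpy, scipy, OpenCV 4.12 (cv2) and the standard library are available. Lean on these libraries where they do the work, as an engineer would, in place of code of your own. Each camera call takes 0.05 s, during which the arm holds its last target. There are 200 camera calls.

### The job

Show that the die set is in the closed grey case, then put the lid down again: lift the lid by its tab until the folding stay on the side of the case snaps straight and locks, and let go so that the lid stands open on the stay alone. Then press the knob at the stay's middle joint well down until the joint folds, and let the lid sink until it is fully shut, without slamming it and without disturbing the small things round about.

Things in the scene. Friction and masses are not known exactly. Their poses are not given: they have to be found in the camera images.
- case: Grey plastic case, fixed: 185 deep (its x) x 200 wide (y) x 100 mm high, plus a flat 14 mm lid. Die parts lie inside. Origin: centre of its underside; +x points away from the robot, to the hinged side, +y left, +z up. The hinge line runs along y at x = +92.5, z = 100 mm. A folding stay (two steel bars and a middle joint) is on the outside of the right (-y) wall.
- case_lid (a joint): Lid angle in rad: 0 shut, 1.40 locked open on the stay, 1.417 the most the stay allows. The lid weighs about 0.4 kg, with a damped hinge: let go unlocked below about 1.2 it sinks shut by itself in 4 to 10 s; above about 1.37 the spring in the stay pulls it on to locked.
- case_tab (a point): Centre of the flat aluminium lift tab at the middle of the lid's free (near) edge: 30 mm wide along the case's y (grip it across this width from above), 10 mm thick, projecting 43 mm beyond the lid's edge. This point is 29 mm out from that edge, half-way through the thickness: 214 mm in front of the hinge line and 7 mm above it when shut. It moves with the lid.
- stay_elbow (a joint): Middle joint of the stay in rad: 0 folded (lid shut), 2.135 both bars in line, 2.315 locked, a little past the line against its stop, where its spring pushes it. To unlock it bring it back through 2.135 to below 1.4; left above about 1.5 it may spring back to locked.
- stay_knuckle (a point): Centre of the black round knob at the stay's middle joint, 18 mm across, 36 mm long along the case's y; 132.5 mm right (-y) of the case's middle, 32.5 mm off the wall. Height 16 mm with lid shut; locked: 122 mm, and 109 mm in front of the hinge line. 1 to 5 N from above breaks the joint; the knob goes down and 14 mm toward the hinge. Once 38 mm or more down, the lid sinks by itself.
- timer_mid (a point): Bystander: white bench timer 58 x 66 x 22 mm lying flat; its centre, 10 mm up.
- spacer_box_mid (a point): Bystander: small white card box 33 x 49 x 34 mm; its centre, 17 mm up.
- liquid_cell_mid (a point): Bystander: small cell of two steel plates with brass thumb nuts, 60 x 38 x 30 mm; its centre, 15 mm up.

How it is judged:
By the outcome, as a careful person would: the job done as asked, in the order asked, and still so for the second after the job is handed in, with the robot touching nothing.
It also fails if it takes over 53 s, if anything falls off the work surface, if the arm or the gripper's body presses on something with over 40 N, if the wrist force passes 120 N, or if a joint passes its speed limit or range.

## Working session

There is one attempt and no reset: what is moved stays moved. The work goes in short steps, Python scripts to look and compute and a tool call to move; the robot and the scene stay as the last step left them, time stands still between calls to the robot, and variables do not carry over. Pictures are saved under pics/ and viewed, at most 10 in all, crops included, and the job is handed in when it is done.

Besides the shell and the picture viewer there is one more tool, called after ">>>" by a JSON object that holds its "op" and its "data", one argument or row to a line. drive_tool: Moves the arm, as the interface text tells. Its arguments: {"type":"object","properties":{"steps":{"type":"string"}},"required":["steps"]}

```bash
mkdir -p pics
cat > h.py <<'E'
import numpy as np, cv2
from bench import ctrl, read_camera, camera_params
def save(n,f):
    im,d=read_camera(n); cv2.imwrite('pics/'+f+'.png',im[:,:,::-1]); np.save(f+'.npy',d); return im,d
def w(n,d,u,v,r=1):
    p=camera_params(n); K=np.array(p['K']); R=cv2.Rodrigues(np.array(p['rvec'],float))[0]
    q=d[v-r:v+r+1,u-r:u+r+1]; z=np.median(q[q>0])
    c=np.linalg.inv(K)@[u,v,1]*z
    return R.T@(c-np.array(p['tvec']).ravel())
E
python3 - <<'E'
from h import *
save('top','top0');save('scene','sc0')
s=ctrl.observe();print(s)
E
```

```text
{'time_s': 0.1, 'joint_positions': array([ 9.25593978e-01,  3.13404981e-01,  1.49833387e+00, -2.02304465e-05,
        1.33097668e+00, -2.23435312e-01]), 'joint_velocities': array([ 0.00016088, -0.00208815, -0.00083121,  0.00020492, -0.00031484,
        0.00022289]), 'tau': array([ 1.86733807e-03, -4.02817011e+01, -2.52647477e+01,  6.94678444e-02,
        3.41861579e-02, -7.41385475e-05]), 'eef_pos': array([214.84277602, 478.8317047 , 263.22293597]), 'ee_rot': array([ 2.09321539e-01,  9.77846705e-01, -5.13445271e-04, -2.27336171e-04]), 'ft_force': array([-0.38273963,  0.3160451 ,  0.60417578]), 'torque': array([-0.05918578,  0.01484685,  0.0659009 ]), 'finger_force': 0.0, 'finger_gap': 88.44930015285428}
```

View pics/top0.png

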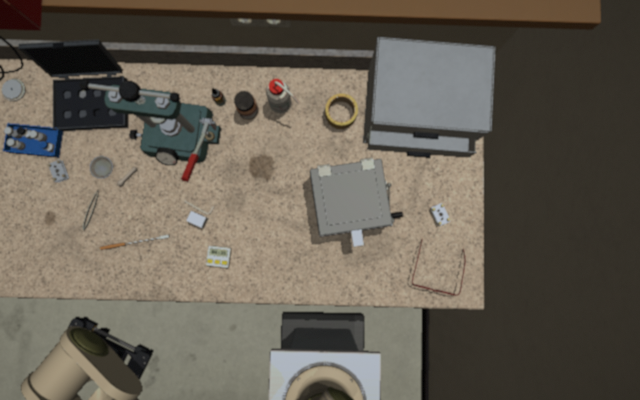

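View pics/sc0.png

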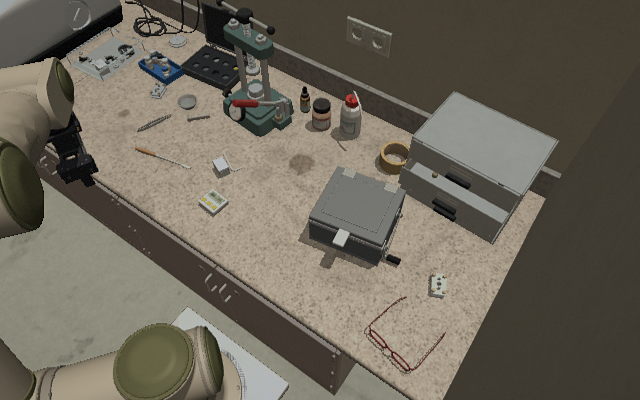

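The top view shows the case at about (350,198), the tab at (357,238), the knob at (397,215), the timer at (218,257), the box at (197,219) and the cell at (440,214). I'll fit the lid from depth.

Run:
```python
from h import *
d=np.load('top0.npy');p=camera_params('top');K=np.array(p['K']);R=cv2.Rodrigues(np.array(p['rvec'],float))[0];t=np.array(p['tvec']).ravel()
v,u=np.mgrid[0:400,0:640]
c=np.stack([(u-K[0,2])/K[0,0]*d,(v-K[1,2])/K[1,1]*d,d],-1); W=(c-t)@R
np.save('W.npy',W)
print('scale',d[198,350]/K[0,0], 'cam',-R.T@t)
for n,(a,b) in dict(lid=(198,350),tab=(238,357),knob=(215,397),timer=(257,218),box=(219,197),cell=(214,440),table=(220,270)).items(): print(n,W[b if 0 else a,b].round(1))
m=(W[...,2]>95)&(W[...,2]<130)&(u>300)&(u<400)&(v>155)&(v<250)&(d>0)
P=W[m]
m2=m.astype(np.uint8); body=cv2.morphologyEx(m2,cv2.MORPH_OPEN,np.ones((25,25)))
Q=W[body>0]; print('lid z',np.median(Q[:,2]),len(Q)); print(cv2.minAreaRect(Q[:,:2].astype(np.float32)))
T=W[(m2>0)&(body==0)&(v>232)]; print('tab',T.mean(0),len(T)); print(cv2.minAreaRect(T[:,:2].astype(np.float32)))
k=(W[...,2]>8)&(W[...,2]<40)&(u>391)&(u<408)&(v>205)&(v<222)
print('knob',W[k].mean(0),k.sum(),cv2.minAreaRect(W[k][:,:2].astype(np.float32)))
im=cv2.imread('pics/top0.png');cv2.imwrite('pics/crop0.png',cv2.resize(im[150:255,300:420],None,fx=6,fy=5.7,interpolation=cv2.INTER_CUBIC)[:600])
```

```text
scale 2.71030199079252 cam [ 442.03592652   29.41341923 1340.77084713]
lid [584.3 -55.6 115.7]
tab [476.7 -77.1 110. ]
knob [ 548.9 -199.8   23.4]
timer [414.3 314.6  18.6]
box [521.7 377.9  27.8]
cell [ 557.5 -332.5   -3.4]
table [526.2 171.   -1.3]
lid z 114.16099516059587 864
((630.558349609375, -4.634189605712891), (80.0421371459961, 79.4094467163086), 1.5316808223724365)
tab [476.45212696 -57.89481288 110.32743668] 209
((471.9855651855469, -35.61119079589844), (35.38422393798828, 116.91130828857422), 1.1203808784484863)
knob [ 549.00363893 -200.76305719   22.25158078] 69 ((549.3564453125, -201.3131103515625), (17.74176025390625, 33.13982009887695), 1.6745760440826416)
```

View pics/crop0.png

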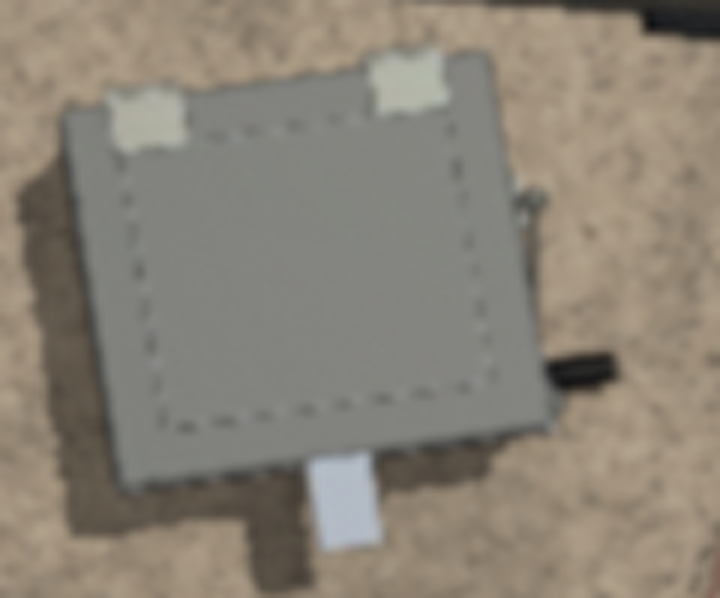

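The crop shows the lid's corners at crop px (65,110), (490,55), (550,428) and (125,488), the tab's end at (322,550)–(382,546) and the knob at (550–617,368).

Run:
```python
from h import *
p=camera_params('top');K=np.array(p['K']);R=cv2.Rodrigues(np.array(p['rvec'],float))[0];t=np.array(p['tvec']).ravel();C=-R.T@t
def ray(x,y,z):
    u=(x+.5)/6-.5+300; v=(y+.5)/5.7-.5+150
    r=R.T@np.linalg.inv(K)@[u,v,1]; return (C+r*(z-C[2])/r[2])[:2]
FL,FR,NR,NL=[ray(*q,114) for q in [(65,110),(490,55),(550,428),(125,488)]]
print(FL,FR,NR,NL,[np.linalg.norm(a-b) for a,b in [(FL,FR),(FR,NR),(NR,NL),(NL,FL)]])
for a,b in [(NL,FL),(NR,FR)]: e=b-a; print('yaw',np.degrees(np.arctan2(e[1],e[0])))
for a,b in [(NR,NL),(FR,FL)]: e=b-a; print('yaw',np.degrees(np.arctan2(-e[0],e[1])))
print('centre',(FL+FR+NR+NL)/4)
te=(ray(322,550,112)+ray(382,546,112))/2; tr=(ray(308,457,112)+ray(370,453,112))/2; print('tab end',te,'root',tr)
e=tr-te; print('tab yaw',np.degrees(np.arctan2(e[1],e[0])), np.linalg.norm(e))
W=np.load('W.npy')
for x,y in [(333,500),(345,500),(355,500),(360,520)]:
    print(W[int(round(y/5.7+149.6)),int(round(x/6+299.6))])
```

```text
[661.40238687  53.86277927] [ 693.5224929  -139.16008968] [ 514.93782072 -168.75704071] [481.55912802  21.89662693] [np.float64(195.67710429890764), np.float64(181.02061940482415), np.float64(193.5535019305008), np.float64(182.66207227924252)]
yaw 10.078750398357073
yaw 9.4101330848681
yaw 9.930415480902406
yaw 9.44777353736753
centre [587.85545713 -58.03943105]
tab end [455.95638288 -80.73276849] root [499.74574405 -74.05492403]
tab yaw 8.670759112864749 44.29561782706172
[479.29543462 -71.77499074 108.86351091]
[479.36700405 -76.99280148 111.12635302]
[479.51007056 -82.40616716 111.02657043]
[468.79137902 -85.2517218  111.60756836]
```

The case is at (588,-58) with yaw 9.7°. That puts the tab point at (468,-78,107) and the hinge at (679,-42).

I'll turn the tool so it closes along the case's y, then move over the tab.

>>> {"op": "drive_tool", "data": {
  "steps": "0 0 -8.5 0 -20 0 1; 0 0 -8.5 0 -20 0 1; 0 0 -8.4 0 -20 0 1; 0 0 -8.4 0 -20 0 1; 0 0 0 -11 -45 5 1; 0 0 0 -11 -45 5 1; 0 0 0 -11 -45 5 1; 0 0 0 -11 -45 5 1; 0 0 0 -11 -45 5 1; 0 0 0 -11 -45 5 1; 0 0 0 -11 -45 5 1; 0 0 0 -11 -45 5 1"
}}

```text
time_s: 1.6
eef_pos: [346.6, 59.9, 223.6]
ee_rot: [-0.084, 0.996, 0.0, 0.0]
ft_force: [0.1, 0.5, -0.2]
finger_gap: 88.3
finger_force: 0.0
```

```bash
cat >> h.py <<'E'
from scipy.spatial.transform import Rotation as Rn
def togo(goal):
    s=ctrl.observe(); r=Rn.from_quat(s['ee_rot']).as_matrix()
    print('pos',s['eef_pos'].round(1),'togo tool',(r.T@(np.array(goal)-s['eef_pos'])).round(1),'toolY yaw',np.degrees(np.arctan2(r[1,1],r[0,1])).round(2),'toolz',r[:,2].round(3),'F',s['ft_force'].round(1),'t',s['time_s'],'q',s['joint_positions'].round(2))
E
python3 -c "
from h import *
togo([468.2,-78.4,190])"
```

```text
pos [346.6  59.9 223.6] togo tool [ -96.8 -156.7   33.6] toolY yaw 99.62 toolz [ 0.  0. -1.] F [ 0.1  0.5 -0.2] t 1.6 q [-0.17 -0.04  2.02  0.    1.16 -1.9 ]
```

>>> {"op": "drive_tool", "data": {
  "steps": "0 0 0 -20 -32 5 1; 0 0 0 -20 -32 5 1; 0 0 0 -20 -32 5 1; 0 0 0 -20 -32 5 1; 0 0 0 -17 -29 10 1; 0 0 0 0 0 0 1; 0 0 0 0 0 0 1"
}}

```text
time_s: 2.48
eef_pos: [467.7, -76.6, 193.6]
ee_rot: [-0.084, 0.996, 0.0, -0.0]
ft_force: [0.4, 0.6, -0.2]
finger_gap: 88.3
finger_force: 0.0
```

Run:
```python
from h import *
togo([468.2,-78.4,113])
s=ctrl.observe();im,d=save('wrist','wr1')
p=camera_params('wrist');K=np.array(p['K']);T=np.array(p['T_tool_cam']);r=Rn.from_quat(s['ee_rot']).as_matrix()
v,u=np.mgrid[0:400,0:640]
c=np.stack([(u-K[0,2])/K[0,0]*d,(v-K[1,2])/K[1,1]*d,d],-1)
W=(c@T[:3,:3].T+T[:3,3])@r.T+s['eef_pos'];np.save('Wr.npy',W)
```

```text
pos [467.7 -76.6 193.6] togo tool [-0.2 -1.9 80.6] toolY yaw 99.64 toolz [-0.001  0.    -1.   ] F [ 0.4  0.6 -0.2] t 2.475 q [-0.41  0.27  1.75  0.    1.12 -2.15]
```

View pics/wr1.png

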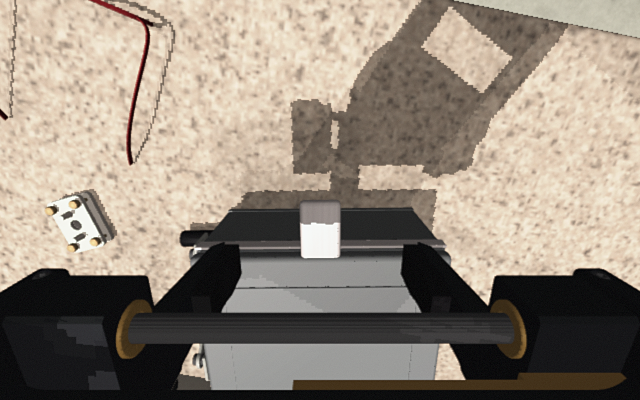

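The wrist view shows the tab at columns 301–340, rows 202–258, centred between the fingers, with the knob at (195,238). I'll check its position in world coordinates.

Run:
```python
from h import *
W=np.load('Wr.npy')
a=np.radians(9.65);ex=np.array([np.cos(a),np.sin(a)]);ey=np.array([-np.sin(a),np.cos(a)])
R=W[195:256,280:360]; m=(R[...,2]>104)&(R[...,2]<120)
q=R[m]; X=q[:,:2]@ex;Y=q[:,:2]@ey
print('tab X',np.percentile(X,[1,99]),'Y',np.percentile(Y,[1,99]),'z',np.median(q[:,2]))
t=np.array([467.7,-76.6]);print('tcp',t@ex,t@ey)
k=W[230:246,182:202].reshape(-1,3);k=k[(k[:,2]>5)&(k[:,2]<60)];print('knob X',np.percentile(k[:,:2]@ex,[2,98]),'Y',np.percentile(k[:,:2]@ey,[2,98]),np.percentile(k[:,2],98))
print('row250',[(x,W[250,x].round(1)) for x in (304,320,337)],W[260:290:6,320].round(1))
```

```text
tab X [435.55265661 479.06469646] Y [-180.743078   -128.49816221] z 112.23720412500597
tcp 448.24171395658175 -153.91626252370452
knob X [500.39258903 513.50772302] Y [-301.51066193 -281.9857727 ] 25.84453158224716
row250 [(304, array([494.9, -84.6, 111.4])), (320, array([492.4, -72.8, 112.4])), (337, array([490.8, -60.1, 111.3]))] [[500.2 -71.5 113.2]
 [504.4 -70.8 114.8]
 [509.4 -69.9 114.9]
 [515.1 -68.9 114.1]
 [520.  -68.1 114.6]]
```

>>> {"op": "drive_tool", "data": {
  "steps": "0 0 0 -1 0 15 1; 0 0 0 0 0 20 1; 0 0 0 0 0 20 1; 0 0 0 0 0 15 1; 0 0 0 0 0 10 1; 0 0 0 0 0 0 0; 0 0 0 0 0 0 0; 0 0 0 0 0 0 0; 0 0 0 0 0 0 0; 0 0 0 0 0 0 0"
}}

```text
time_s: 3.78
eef_pos: [469.2, -77.0, 113.9]
ee_rot: [-0.084, 0.996, -0.0, 0.0]
ft_force: [0.4, 0.6, -0.4]
finger_gap: 40.1
finger_force: 0.0
```

>>> {"op": "drive_tool", "data": {
  "steps": "0 0 0 0 0 0 0; 0 0 0 0 0 0 0; 0 0 0 0 0 0 0"
}}

```text
time_s: 4.15
eef_pos: [469.2, -77.0, 113.8]
ee_rot: [-0.084, 0.996, -0.0, 0.0]
ft_force: [-0.2, -0.8, 0.6]
finger_gap: 29.6
finger_force: 30.0
```

```bash
python3 -c "
import numpy as np
th=np.r_[0,.02,np.arange(.06,1.36,.05),1.36,1.385]
x=-214*np.cos(th)+7*np.sin(th);z=214*np.sin(th)+7*np.cos(th)
for a,b,c in zip(th[1:],-np.diff(x),-np.diff(z)): print('%.2f: %.1f %.1f'%(a,b,c),end=' | ')
print(ctrl) if 0 else None
"
```

```text
0.02: -0.2 -4.3 | 0.06: -0.6 -8.5 | 0.11: -1.3 -10.6 | 0.16: -1.8 -10.6 | 0.21: -2.3 -10.5 | 0.26: -2.8 -10.3 | 0.31: -3.3 -10.2 | 0.36: -3.8 -10.0 | 0.41: -4.3 -9.8 | 0.46: -4.8 -9.6 | 0.51: -5.3 -9.3 | 0.56: -5.8 -9.0 | 0.61: -6.2 -8.7 | 0.66: -6.6 -8.4 | 0.71: -7.0 -8.1 | 0.76: -7.4 -7.7 | 0.81: -7.8 -7.3 | 0.86: -8.2 -6.9 | 0.91: -8.5 -6.5 | 0.96: -8.8 -6.1 | 1.01: -9.1 -5.6 | 1.06: -9.4 -5.2 | 1.11: -9.6 -4.7 | 1.16: -9.8 -4.2 | 1.21: -10.0 -3.7 | 1.26: -10.2 -3.2 | 1.31: -10.4 -2.7 | 1.36: -10.5 -2.2 | 1.39: -5.3 -0.9 |
```

Gripped at 29.6 mm, which is the tab's width, so I'll lift along the arc.

>>> {"op": "drive_tool", "data": {
  "steps": "0 0 0 -0.2 0 -4.3 0; 0 0 0 -0.6 0 -8.5 0; 0 0 0 -1.3 0 -10.6 0; 0 0 0 -1.8 0 -10.6 0; 0 0 0 -2.3 0 -10.5 0; 0 0 0 -2.8 0 -10.3 0; 0 0 0 -3.3 0 -10.2 0; 0 0 0 -3.8 0 -10 0; 0 0 0 -4.3 0 -9.8 0; 0 0 0 -4.8 0 -9.6 0"
}}

```text
time_s: 5.4
eef_pos: [494.3, -72.4, 208.7]
ee_rot: [-0.084, 0.996, 0.0, -0.0]
ft_force: [1.5, 0.2, -4.2]
finger_gap: 29.4
finger_force: 30.0
```

>>> {"op": "drive_tool", "data": {
  "steps": "0 0 0 -5.3 0 -9.3 0; 0 0 0 -5.8 0 -9 0; 0 0 0 -6.2 0 -8.7 0; 0 0 0 -6.6 0 -8.4 0; 0 0 0 -7 0 -8.1 0; 0 0 0 -7.4 0 -7.7 0; 0 0 0 -7.8 0 -7.3 0; 0 0 0 -8.2 0 -6.9 0; 0 0 0 -8.5 0 -6.5 0; 0 0 0 -8.8 0 -6.1 0; 0 0 0 -9.1 0 -5.6 0"
}}

```text
time_s: 6.78
eef_pos: [573.9, -58.2, 291.7]
ee_rot: [-0.084, 0.996, 0.001, -0.0]
ft_force: [-1.3, 6.1, -7.9]
finger_gap: 29.7
finger_force: 30.0
```

>>> {"op": "drive_tool", "data": {
  "steps": "0 0 0 -9.4 0 -5.2 0; 0 0 0 -9.6 0 -4.7 0; 0 0 0 -9.8 0 -4.2 0; 0 0 0 -10 0 -3.7 0; 0 0 0 -10.2 0 -3.2 0; 0 0 0 -10.4 0 -2.7 0; 0 0 0 -10.5 0 -2.2 0; 0 0 0 -5.3 0 -0.9 0; 0 0 0 0 0 0 0; 0 0 0 0 0 0 0"
}}

```text
time_s: 8.02
eef_pos: [647.7, -44.9, 317.5]
ee_rot: [-0.085, 0.996, 0.002, -0.001]
ft_force: [-2.6, 9.4, -7.6]
finger_gap: 29.5
finger_force: 30.0
```

Run:
```python
from h import *
togo([650,-47,318]); im,d=save('scene','sc1')
cv2.imwrite('pics/sc1c.png',cv2.resize(im[100:300,260:480,::-1],None,fx=3,fy=3,interpolation=cv2.INTER_CUBIC)[:600])
```

```text
pos [647.7 -44.9 317.5] togo tool [-1.9 -2.4 -0.5] toolY yaw 99.72 toolz [-0.003  0.003 -1.   ] F [-2.6  9.4 -7.6] t 8.025 q [-0.25  0.58  0.96  0.    1.6  -1.99]
```

View pics/sc1c.png

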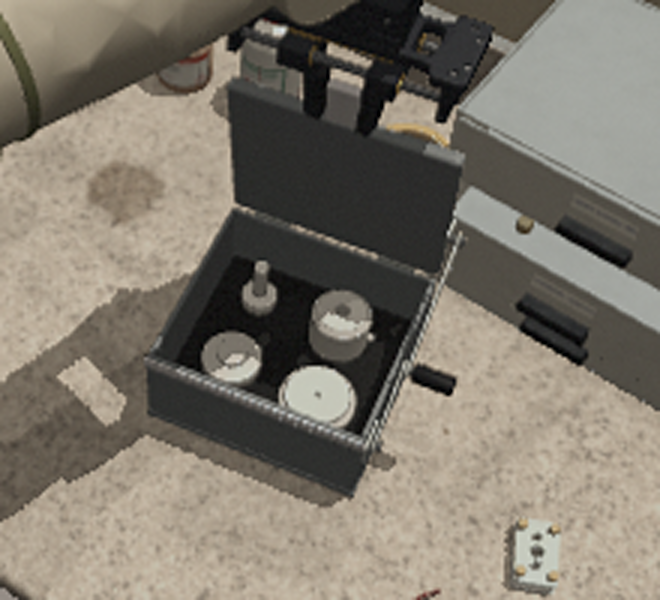

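The lid is up with the die parts visible, and the stay is nearly in line with the knob at crop (433,380). I'll nudge it slightly further and relax the sideways force.

>>> {"op": "drive_tool", "data": {
  "steps": "0 0 0 -1.5 -1 0 0; 0 0 0 -1.5 -1 0 0; 0 0 0 0 0 0 0; 0 0 0 0 0 0 0"
}}

```text
time_s: 8.57
eef_pos: [649.9, -44.7, 317.8]
ee_rot: [-0.086, 0.996, 0.003, -0.003]
ft_force: [-11.2, 17.0, -5.1]
finger_gap: 29.5
finger_force: 30.0
```

>>> {"op": "drive_tool", "data": {
  "steps": "0 0 0 0.5 2 0 0; 0 0 0 0.5 2 0 0; 0 0 0 0 1 0 0; 0 0 0 0 0 0 0"
}}

```text
time_s: 9.07
eef_pos: [649.1, -44.4, 317.7]
ee_rot: [-0.083, 0.997, -0.001, -0.001]
ft_force: [-3.3, -4.1, -8.3]
finger_gap: 29.8
finger_force: 30.0
```

>>> {"op": "drive_tool", "data": {
  "steps": "0 0 0 0 0 0 0.6; 0 0 0 0 0 0 0.6; 0 0 0 0 0 0 0.6; 0 0 0 0 0 0 0.6; 0 0 0 0 0 -8 0.6; 0 0 0 0 0 -16 0.6; 0 0 0 0 0 -20 0.6; 0 0 0 0 0 -20 0.6; 0 0 0 20 0 0 0.6; 0 0 0 30 0 0 0.3; 0 0 0 30 0 0 0; 0 0 0 30 0 0 0"
}}

```text
time_s: 10.58
eef_pos: [539.8, -61.8, 383.2]
ee_rot: [-0.084, 0.996, -0.0, 0.0]
ft_force: [0.5, 0.4, -0.3]
finger_gap: 25.2
finger_force: 0.0
```

Run:
```python
from h import *
togo([594,-191,200]); im,d=save('scene','sc2')
cv2.imwrite('pics/sc2c.png',cv2.resize(im[80:280,260:480,::-1],None,fx=3,fy=3,interpolation=cv2.INTER_CUBIC)[:600])
print([ (u,v,w('scene',d,u,v).round(1)) for u,v in [(401,226),(404,226),(408,227)]])
```

```text
pos [539.8 -61.8 383.2] togo tool [ -31.6 -136.3  183.3] toolY yaw 99.64 toolz [ 0.001 -0.    -1.   ] F [ 0.5  0.4 -0.3] t 10.575 q [-0.33  0.3   1.2  -0.    1.63 -2.07]
[(401, 226, array([ 581.3, -185.7,  129.5])), (404, 226, array([ 585. , -191.9,  130.4])), (408, 227, array([ 588.4, -201.3,  130. ]))]
```

View pics/sc2c.png

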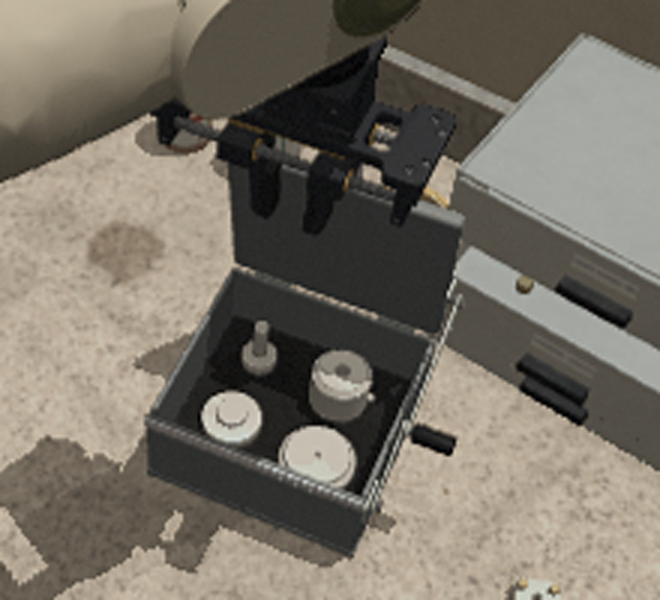

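The lid stands open on the stay, with the knob at crop (433,440) and its top at z≈130, so the stay is locked. Next I'll turn 90° and tilt 20° with the body away from the lid.

>>> {"op": "drive_tool", "data": {
  "steps": "0 0 0 0 -45 0 0; 0 0 0 0 -45 0 0; 0 0 0 0 -45 0 0; 0 0 10 0 0 0 0; 0 0 10 0 0 0 0; 0 0 10 0 0 0 0; 0 0 10 0 0 0 0; 0 0 10 0 0 0 0; 0 0 10 0 0 0 0; 0 0 10 0 0 0 0; 0 0 10 0 0 0 0; 0 0 10 0 0 0 0"
}}

```text
time_s: 12.12
eef_pos: [563.5, -194.9, 383.2]
ee_rot: [0.647, 0.762, 0.0, 0.0]
ft_force: [0.2, -0.6, -0.1]
finger_gap: 0.5
finger_force: 0.0
```

>>> {"op": "drive_tool", "data": {
  "steps": "0 10 0 0 0 0 0; 0 10 0 0 0 0 0; 0 0 0 0 0 0 0; 0 0 0 0 0 0 0"
}}

```text
time_s: 12.62
eef_pos: [563.5, -194.5, 383.0]
ee_rot: [0.635, 0.753, 0.111, -0.131]
ft_force: [-0.0, -0.1, 0.4]
finger_gap: 0.0
finger_force: 0.0
```

Run:
```python
from h import *
togo([592.8,-199.4,190])
```

```text
pos [ 563.5 -194.5  383. ] togo tool [-74.5  28.  178.3] toolY yaw 9.66 toolz [-0.056  0.334 -0.941] F [-0.  -0.1  0.4] t 12.625 q [-0.62  0.54  0.89  0.26  1.94 -0.72]
```

>>> {"op": "drive_tool", "data": {
  "steps": "0 0 0 -9.3 3.5 22.3 0; 0 0 0 -9.3 3.5 22.3 0; 0 0 0 -9.3 3.5 22.3 0; 0 0 0 -9.3 3.5 22.3 0; 0 0 0 -9.3 3.5 22.3 0; 0 0 0 -9.3 3.5 22.3 0; 0 0 0 -9.3 3.5 22.3 0; 0 0 0 -9.3 3.5 22.3 0; 0 0 0 0 0 0 0; 0 0 0 0 0 0 0"
}}

```text
time_s: 13.88
eef_pos: [592.8, -198.6, 191.1]
ee_rot: [0.635, 0.753, 0.112, -0.131]
ft_force: [-0.2, 0.6, -0.1]
finger_gap: 0.8
finger_force: 0.0
```

Run:
```python
from h import *
togo([592.8,-199.4,158]); im,d=save('scene','sc3')
cv2.imwrite('pics/sc3c.png',cv2.resize(im[120:270,340:480,::-1],None,fx=4,fy=4,interpolation=cv2.INTER_CUBIC))
```

```text
pos [ 592.8 -198.6  191.1] togo tool [-12.   -0.2  30.9] toolY yaw 9.69 toolz [-0.056  0.335 -0.941] F [-0.2  0.6 -0.1] t 13.875 q [-0.6   0.69  1.14  0.25  1.56 -0.8 ]
```

View pics/sc3c.png

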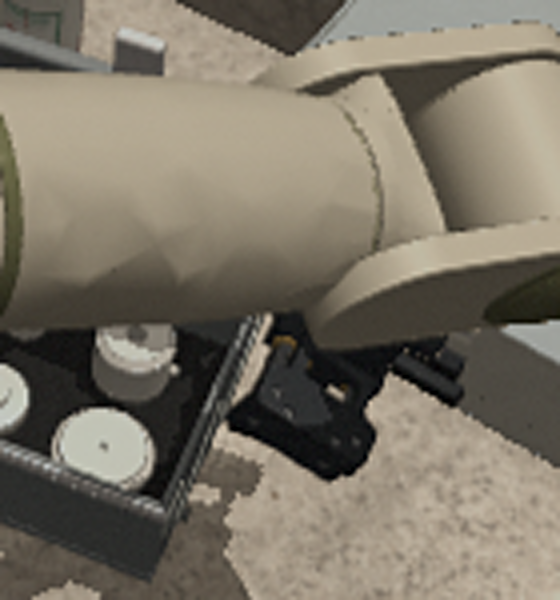

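The view shows the gripper over the knob, which it hides. The forearm crosses the image above the case, so I'll check its clearance over the lid.

Run:
```python
from h import *
d=np.load('sc3.npy')
for u,v in [(345,140),(345,195),(370,140),(370,195),(400,145),(400,195),(425,150),(430,185),(420,205),(452,190),(455,150),(415,228),(425,236),(400,225),(373,130)]: print(u,v,w('scene',d,u,v).round(0))
```

```text
345 140 [ 404. -114.  545.]
345 195 [ 343. -157.  500.]
370 140 [ 444. -138.  526.]
370 195 [ 384. -181.  474.]
400 145 [ 480. -177.  506.]
400 195 [ 430. -215.  450.]
425 150 [ 518. -210.  481.]
430 185 [ 481. -246.  447.]
420 205 [ 471. -243.  396.]
452 190 [ 504. -280.  434.]
455 150 [ 592. -244.  436.]
415 228 [ 507. -238.  265.]
425 236 [ 512. -263.  250.]
400 225 [ 509. -205.  245.]
373 130 [647. -43. 324.]
```

Clearance is ample because the forearm is above z≈400. Now I'll press the knob down.

>>> {"op": "drive_tool", "data": {
  "steps": "0 0 0 -3.4 0 9.4 0; 0 0 0 -3.4 0 9.4 0; 0 0 0 -2.7 0 7.5 0; 0 0 0 -2.7 1 7.5 0; 0 0 0 -2.7 1.5 7.5 0; 0 0 0 -2.7 1.5 7.5 0"
}}

```text
time_s: 14.68
eef_pos: [596.7, -198.1, 137.2]
ee_rot: [0.635, 0.752, 0.112, -0.132]
ft_force: [2.7, -0.0, 3.4]
finger_gap: 0.5
finger_force: 1.3
```

>>> {"op": "drive_tool", "data": {
  "steps": "0 0 0 -2.7 1.5 7.5 0; 0 0 0 -2.7 1.5 7.5 0; 0 0 0 -2.7 1.5 7.5 0; 0 0 0 -2.7 1 7.5 0; 0 0 0 0 0 0 0"
}}

```text
time_s: 15.3
eef_pos: [601.3, -197.0, 104.7]
ee_rot: [0.635, 0.752, 0.112, -0.134]
ft_force: [0.0, -0.8, -0.6]
finger_gap: 0.6
finger_force: 0.0
```

>>> {"op": "drive_tool", "data": {
  "steps": "0 0 0 0 0 -30 0; 0 0 0 0 0 -40 0; 0 0 0 0 0 -40 0; 0 0 0 0 0 -40 0; 0 0 0 0 0 -40 0; 0 0 0 0 0 -20 0; 0 0 0 0 0 0 0; 0 0 0 0 0 0 0; 0 0 0 0 0 0 0; 0 0 0 0 0 0 0; 0 0 0 0 0 0 0; 0 0 0 0 0 0 0"
}}

```text
time_s: 16.8
eef_pos: [613.8, -267.9, 303.0]
ee_rot: [0.635, 0.752, 0.112, -0.133]
ft_force: [0.4, 0.3, -0.8]
finger_gap: 0.2
finger_force: 0.0
```

Run:
```python
from h import *
togo([592.8,-199.4,158]); im,d=save('scene','sc4')
cv2.imwrite('pics/sc4c.png',cv2.resize(im[80:280,260:480,::-1],None,fx=3,fy=3,interpolation=cv2.INTER_CUBIC)[:600])
```

```text
pos [ 613.8 -267.9  303. ] togo tool [ 17.1  -9.2 160.5] toolY yaw 9.64 toolz [-0.057  0.337 -0.94 ] F [ 0.4  0.3 -0.8] t 16.8 q [-0.66  0.77  0.71  0.25  1.91 -0.78]
```

View pics/sc4c.png

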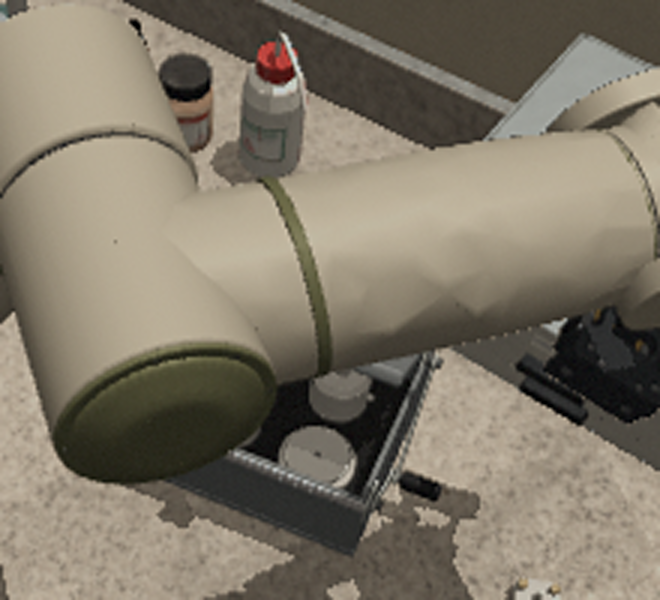

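The knob has dropped to crop (420,485), so the joint has folded. The arm hides the lid, so I'll wait while it sinks.

>>> {"op": "drive_tool", "data": {
  "steps": "0 0 0 0 0 0 0; 0 0 0 0 0 0 0; 0 0 0 0 0 0 0; 0 0 0 0 0 0 0; 0 0 0 0 0 0 0; 0 0 0 0 0 0 0; 0 0 0 0 0 0 0; 0 0 0 0 0 0 0; 0 0 0 0 0 0 0; 0 0 0 0 0 0 0; 0 0 0 0 0 0 0; 0 0 0 0 0 0 0"
}}

```text
time_s: 18.35
eef_pos: [613.8, -267.9, 303.0]
ee_rot: [0.635, 0.752, 0.112, -0.133]
ft_force: [-0.3, 0.1, 0.0]
finger_gap: 0.2
finger_force: 0.0
```

>>> {"op": "drive_tool", "data": {
  "steps": "0 0 0 0 0 0 0; 0 0 0 0 0 0 0; 0 0 0 0 0 0 0; 0 0 0 0 0 0 0; 0 0 0 0 0 0 0; 0 0 0 0 0 0 0; 0 0 0 0 0 0 0; 0 0 0 0 0 0 0; 0 0 0 0 0 0 0; 0 0 0 0 0 0 0; 0 0 0 0 0 0 0; 0 0 0 0 0 0 0"
}}

```text
time_s: 19.85
eef_pos: [613.8, -267.9, 303.0]
ee_rot: [0.635, 0.752, 0.112, -0.133]
ft_force: [-0.3, -0.3, -0.2]
finger_gap: 0.2
finger_force: 0.0
```

>>> {"op": "drive_tool", "data": {
  "steps": "0 0 0 0 0 0 0; 0 0 0 0 0 0 0; 0 0 0 0 0 0 0; 0 0 0 0 0 0 0; 0 0 0 0 0 0 0; 0 0 0 0 0 0 0; 0 0 0 0 0 0 0; 0 0 0 0 0 0 0; 0 0 0 0 0 0 0; 0 0 0 0 0 0 0; 0 0 0 0 0 0 0; 0 0 0 0 0 0 0"
}}

```text
time_s: 21.35
eef_pos: [613.8, -267.9, 303.0]
ee_rot: [0.635, 0.752, 0.112, -0.133]
ft_force: [-0.9, 0.3, -0.2]
finger_gap: 0.0
finger_force: 0.0
```

>>> {"op": "drive_tool", "data": {
  "steps": "0 0 0 0 0 0 0; 0 0 0 0 0 0 0; 0 0 0 0 0 0 0; 0 0 0 0 0 0 0; 0 0 0 0 0 0 0; 0 0 0 0 0 0 0; 0 0 0 0 0 0 0; 0 0 0 0 0 0 0; 0 0 0 0 0 0 0; 0 0 0 0 0 0 0; 0 0 0 0 0 0 0; 0 0 0 0 0 0 0"
}}

```text
time_s: 22.85
eef_pos: [613.8, -267.9, 303.0]
ee_rot: [0.635, 0.752, 0.112, -0.133]
ft_force: [-0.9, -0.1, -0.2]
finger_gap: 0.5
finger_force: 0.0
```

>>> {"op": "drive_tool", "data": {
  "steps": "0 0 0 0 0 0 0; 0 0 0 0 0 0 0; 0 0 0 0 0 0 0; 0 0 0 0 0 0 0; 0 0 0 0 0 0 0; 0 0 0 0 0 0 0; 0 0 0 0 0 0 0; 0 0 0 0 0 0 0; 0 0 0 0 0 0 0; 0 0 0 0 0 0 0; 0 0 0 0 0 0 0; 0 0 0 0 0 0 0"
}}

```text
time_s: 24.35
eef_pos: [613.8, -267.9, 303.0]
ee_rot: [0.635, 0.752, 0.112, -0.133]
ft_force: [1.3, -0.1, -0.1]
finger_gap: 0.3
finger_force: 0.0
```

Run:
```python
from h import *
im,d=save('scene','sc5');print(ctrl.observe()['time_s'])
cv2.imwrite('pics/sc5c.png',cv2.resize(im[100:300,200:480,::-1],None,fx=2.8,fy=2.8,interpolation=cv2.INTER_CUBIC))
im,d2=save('top','top5')
print([(u,v,w('top',d2,u,v).round(1)) for u,v in [(325,215),(330,228),(357,238),(358,243),(325,180),(397,215)]],[(u,v,w('scene',d,u,v).round(1)) for u,v in [(393,260),(340,239),(330,215)]])
```

```text
24.4
[(325, 215, array([536.4,  10.9, 113.4])), (330, 228, array([501.6,  -3.4, 113.9])), (357, 238, array([476.7, -77.2, 109.1])), (358, 243, array([463.3, -80. , 111.3])), (325, 180, array([631.9,  13.3, 113.8])), (397, 215, array([ 548.9, -199.8,   23.7]))] [(393, 260, array([ 545.9, -199.8,   22.8])), (340, 239, array([472.6, -78.7, 112.1])), (330, 215, array([ 278.5, -172.4,  536.8]))]
```

View pics/sc5c.png

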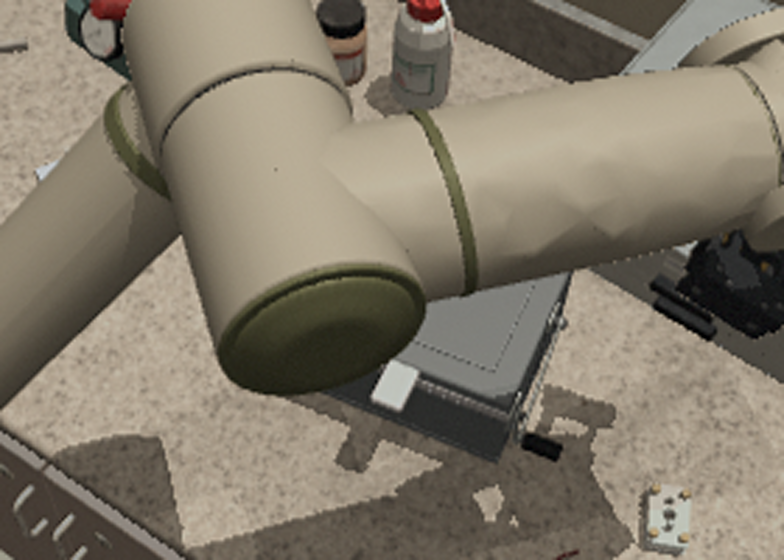

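The lid is fully shut: its top is at 113.8 and the tab and knob are where they started. The cell at crop (668,515) hasn't moved. I'll wait briefly, then hand in.

>>> {"op": "drive_tool", "data": {
  "steps": "0 0 0 0 0 0 0; 0 0 0 0 0 0 0; 0 0 0 0 0 0 0; 0 0 0 0 0 0 0; 0 0 0 0 0 0 0; 0 0 0 0 0 0 0; 0 0 0 0 0 0 0; 0 0 0 0 0 0 0; 0 0 0 0 0 0 0; 0 0 0 0 0 0 0; 0 0 0 0 0 0 0; 0 0 0 0 0 0 0"
}}

```text
time_s: 25.95
eef_pos: [613.8, -267.9, 303.0]
ee_rot: [0.635, 0.752, 0.112, -0.133]
ft_force: [-0.6, -0.2, -0.5]
finger_gap: 0.4
finger_force: 0.0
```

Run:
```python
from h import *
im,d2=read_camera('top')
print([(u,v,w('top',d2,u,v).round(1)) for u,v in [(330,228),(358,243),(397,215)]])
print(ctrl.close_job())
```

```text
[(330, 228, array([501.7,  -3.5, 113.2])), (358, 243, array([463.3, -79.9, 112.1])), (397, 215, array([ 548.8, -199.6,   24.4]))]
the job is handed in; nothing more can be done
None
```

The lid was lifted until it stood locked open on the stay with the die parts in view, then the stay was folded at the knob and the lid sank fully shut on its own; the job was handed in at about 26 s, with the timer and card box not re-checked at the end.

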